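# Feel out the spike key and shut the kit drawer

### The arm

A 6-joint arm with a two-finger parallel gripper is mounted at the origin on the work surface. World frame = base frame: x ahead of the robot, y to its left, z up, the work surface at z = 0. Lengths are in m, angles in degrees, forces in N, time in s.
With the tool pointing down it reaches from about 0.4 to 0.825 m from the base axis. Payload 7 kg.
Tool frame: the origin (TCP) lies on the centre line of the jaws, within the pads' length; the fingertips stand 19 mm ahead of it and the grasp point (between the pads) is the TCP; z points along the fingers, y is the line along which they close (so a half turn about z gives the same grasp; the last joint's range is limited). The gripper opens to 88 mm and grips with 3 to 60 N. Pads are 19 mm wide; open, the fingers measure 130 mm over their backs; the gripper's body (78 mm by 193 mm) begins 47 mm behind the grasp point.
Start: joints at [-52.477, 20.546, 0.682, 0, -70.136, -16.507], TCP at [0.242, -0.63, 0.246] pointing down, gripper open.
Joint ranges: [-176.03, 176.03], [-82.01, 121.73], [-58.28, 71.71], [-173.87, 95.51], [-174.79, -0.11], [-173.66, 173.66]. Speed limits (degrees/s): [136.94, 136.94, 172.46, 180, 180, 180].

### API

Orientations are given as [roll, pitch, yaw] about the fixed x, y, z axes, in that order (R = Rz(yaw) Ry(pitch) Rx(roll)).
In Python, from plant import get_state, capture, close_job gives the robot as it stands.
- The arm moves only by the tool apply_moves, never from a script. Its argument "targets" is a list of rows, each a list of 7 numbers: the opening, from 0 (shut) to 1 (fully open), then the shift along the tool's x, y, z normalised to -1 to 1, where 1 is 1000 mm, then the turn, a rotation vector about the tool's x, y, z normalised to -1 to 1, where 1 is 90 degrees. In form: [[claw, tx, ty, tz, ax, ay, az], ...]. A call has 1 to 20 rows; each row shifts and turns the commanded pose from where the row before left it, along the tool's axes as they then stand; what a row does not reach is not made up. A row lasts 1/12 s, in which the tool goes at most 41.7 mm and 7.16 degrees, less where a joint would pass 70% of its speed; a pose out of reach is approached as far as the arm can. A call with a number of a shift or a turn outside -1 to 1 is refused whole. A call with a gripper value outside its range is refused whole. The fingers move at their own pace and stop on an object; "newtons" is the grip in N (left out, the last holds). Time passes only in rows, so rows that do not move let the fingers close. It gives the time, the measured TCP pose, the force, the opening and the grip force at its end, in the units of the state.
- get_state(): the state, without advancing time (a new reading comes with each control period).
- capture(name): name is "scene" or "top" or "wrist"; returns a dict with "frame" (420x560x3 uint8, red, green, blue), "range_z" (420x560 float32, m along the optical axis (not along the pixel's ray), 0 where there is no reading), "camera_matrix" (3x3 intrinsics, pixels), "T" (4x4, takes a point from camera to world coordinates). Camera axes: x right, y down, z forward; pixel columns grow to the right and rows downward; lengths in m; the calibration is good to about 2 mm. A picture is of the moment at which its call begins.
- close_job(): hands the job in; it is judged then, once.
The state is a dict: "time_s": time; "joints": joint angles; "qd": joint speeds; "joint_torque": joint torques, N m; "tcp_pos": TCP position; "eef_rot": TCP orientation; "contact_force": force on the tool from outside, world axes, zero at the start; "moment": the same for the moment, N m; "gripper_width": finger opening in m; "gripper_force": force on a finger pad.
Only numpy, scipy, OpenCV 4.12 (cv2) and the standard library are available. Lean on these libraries where they do the work, as an engineer would, in place of code of your own. Each camera call takes 0.05 s, during which the arm holds its last target. There are 200 camera calls.

### The job

The spike key is lying loose somewhere on the floor of the open kit drawer: feel for it, take it out and put it in the clear tilt-out bin where it can be seen. Then push the drawer gently home until it clicks in at its catch, flush with the front of the shelf and staying there, without slamming or ramming it. Leave the ball and the three bails on the shelf where they are.

Things in the scene. Friction and masses are not known exactly. Their poses are not given: they have to be found in the camera images.
- shelf: Low blue painted MDF shelf unit on the desk, fixed: 580 mm wide (its y), 240 deep (its x), 149 high. Origin: centre of its underside, on the desk. Front face: its plane x = -120 mm, looking along its -x. Kit drawer in the left bay (y = +141 mm), tilt-out bin at the right bay (y = -141 mm). A steel cup, 79 mm across, 40 high, is screwed to the top board at x +5, y -20.
- kit_drawer (a joint): How far the kit drawer is open, m: 0 = home, front flush with the shelf's. Starts 0.15 to 0.17, end of travel 0.185. Slides along the shelf's x with about 1 N friction; 0.8 to 1.5 kg. A sprung roller catch resists from 18 to 6 mm before home with up to 6 N, then snaps over and pulls the drawer in with about 2.5 N to a hard stop at 0. Let go sooner, it springs back out to about 18 mm.
- drawer_front (a point): On the outer face of the drawer's front, mid width, 86 mm above the desk, 30 mm above the drawer's inner floor; moves with the drawer; axes as the shelf's. The front is a blue panel 16 mm thick, 262 wide, from 8 mm below the inner floor to 69 above it; a scoop 80 mm wide in the middle of its top edge leaves it 44 mm high (above the inner floor) there.
- drawer_floor (a point): Middle of the stretch of drawer floor where the spike key can lie: on the inner floor, 56 mm above the desk, mid width, 65 mm in front of the shelf's front face (fixed; axes as the shelf's). The opaque drawer is 230 mm wide inside, its side walls 10 mm thick and 42 high above the floor; it is open above from its front panel to the shelf's front face.
- key_lies_near (a point): Same point again, for the spike key, whose own place is not measured: grey plastic, 84 mm long, its grip 58 long, 22 wide, 18 high, then a narrower neck and two prongs; 40 to 70 g. It lies flat on the drawer floor, roughly along the shelf's x (up to 0.25 rad off), its middle within 15 mm of this point in x and 60 mm in y. Nothing else is in the drawer.
- bin: Clear plastic tilt-out bin, empty, hinged in a white frame and tilted out 0.8 rad to the robot, held by its weight. 240 mm wide, walls 2.5. Origin: on the hinge line, mid width, at the pocket's bottom, 22 mm above the desk; y = hinge line. Its front wall leans out to a rim 72 mm before the hinge, 92 above the desk; its back stands upright 26 mm behind the hinge, 118 above the desk.
- bin_mouth (a point): Middle of the mouth of the tilted-out bin, 107 mm above the desk: the mouth is 98 mm from front rim to back wall and 235 mm along the shelf's y axis; below it the pocket narrows like a V down to the hinge.
- ball_center (a point): Centre of the red tennis ball, 66 mm across, resting in the steel cup on the shelf's top board. Not to be disturbed.
- bail1: Pale turned wooden cricket bail, 109 mm long, 21 mm thick, lying on the shelf's top board roughly along the shelf's y, behind the drawer's front. Origin: under its middle. Not to be disturbed.
- bail2: Second bail, like bail1, further back on the board.
- bail3: Third bail, like bail1, on the right part of the board, above the bin.

How it is judged (in metres and radians):
On the way, in this order (a step that is already met when the one before it is completed fails the run):
1. the spike key lies in the tilt-out bin, let go, while the drawer is still open (contact force between bin and anything else above 0.1 N and contact force between bin and the arm below 0.05 N and contact force between bin and the fingers below 0.05 N and value of joint kit_drawer above 0.02 m), for 0.3 s.
2. the drawer is home, past its catch (value of joint kit_drawer below 0.003 m), for 0.2 s.
At the end, for the whole second after the job is handed in: The key lies released in the clear bin (the bin carries its weight), the kit drawer stands seated within 3 mm of home and still, and the ball and the three bails are within 30 mm of where they were (value of joint kit_drawer below 0.003 m and velocity of joint kit_drawer between -0.01 and 0.01 m/s and contact force between bin and anything else above 0.1 N and linear speed of bin below 0.02 m/s and distance of each of ball_center, bail1, bail2, bail3 from where it was at the start of the episode below 0.03 m); the robot touches nothing.
It fails at once if the drawer is slammed (shut faster than 0.4 m/s) (velocity of joint kit_drawer below -0.4 m/s).
It fails at once if the drawer is rammed (pressed by the robot with more than 45 N) (contact force between kit_drawer and the fingers above 45 N or contact force between kit_drawer and the arm above 45 N).
It fails at once if the ball or a bail is moved by more than 30 mm (distance of any of ball_center, bail1, bail2, bail3 from where it was at the start of the episode above 0.03 m).
It also fails if it takes over 67 s, if anything falls off the work surface, if the arm or the gripper's body presses on something with over 40 N, if the wrist force passes 120 N, or if a joint passes its speed limit or range.

## Working session

There is one attempt and no reset: what is moved stays moved. The work goes in short steps, Python scripts to look and compute and a tool call to move; the robot and the scene stay as the last step left them, time stands still between calls to the robot, and variables do not carry over. Pictures are saved under pics/ and viewed, at most 10 in all, crops included, and the job is handed in when it is done.

Besides the shell and the picture viewer there is one more tool, called after "Emit:" as name(argument=value, ...), one argument or row to a line, values as JSON. apply_moves: Moves the arm, as the interface text tells. Scaled input: -1 to 1 covers 1000 mm each way for a shift and 90 degrees each way for a turn. Its arguments: {"type":"object","properties":{"targets":{"type":"array","items":{"type":"array","items":{"type":"number"}}},"newtons":{"type":"number"}},"required":["targets"]}

```bash
mkdir -p pics; ls
python3 - <<'E'
from plant import get_state, capture
import cv2,numpy as np
s=get_state(); print({k:np.round(v,3).tolist() for k,v in s.items()})
for n in ("scene","top"):
    c=capture(n); np.savez(n+"0.npz",**c); print(n,c["camera_matrix"].round(1).tolist(),c["T"].round(3).tolist(),(c["range_z"]>0).mean())
    cv2.imwrite(f"pics/{n}0.png",c["frame"][:,:,::-1])
E
```

```text
pics
{'time_s': 0.0, 'joints': [-52.477, 20.592, 0.635, -0.021, -70.136, -16.508], 'qd': [-0.048, 0.024, -0.0, 0.034, -0.075, 0.034], 'joint_torque': [-0.0, -58.272, 29.307, 6.997, 0.007, -0.0], 'tcp_pos': [0.242, -0.63, 0.245], 'eef_rot': [179.906, -0.008, -158.992], 'contact_force': [-0.104, 1.001, -0.267], 'moment': [-0.045, 0.026, 0.01], 'gripper_force': 0.0, 'gripper_width': 0.087}
scene [[430.5, 0.0, 282.2], [0.0, 430.5, 211.6], [0.0, 0.0, 1.0]] [[-0.266, 0.759, -0.594, 1.209], [0.964, 0.199, -0.177, 0.192], [-0.017, -0.619, -0.785, 0.799], [0.0, 0.0, 0.0, 1.0]] 0.9961649659863946
top [[518.5, 0.0, 281.9], [0.0, 518.5, 208.6], [0.0, 0.0, 1.0]] [[0.007, -0.986, 0.164, 0.525], [-1.0, -0.007, 0.003, 0.052], [-0.002, -0.164, -0.986, 1.115], [0.0, 0.0, 0.0, 1.0]] 0.995969387755102
```

View pics/scene0.png

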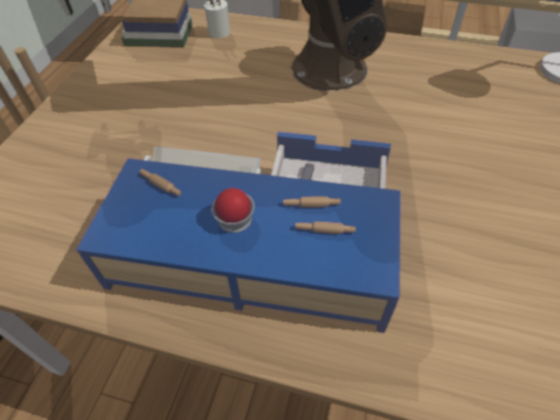

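View pics/top0.png

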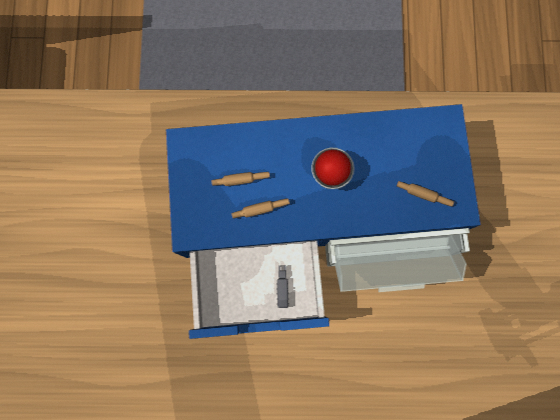

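The top view shows the shelf's blue board with corners near (167,130), (462,105), (478,227) and (173,253). The drawer is open at (190–328, 240–335), the key lies in it around (284,287) with its grip toward the drawer front, and the bin mouth is around (400,262). Next I'll measure these.

```bash
cat > h.py <<'E'
import numpy as np,cv2
def ray(c,uv,z):
    uv=np.atleast_2d(uv).astype(float);K=c["camera_matrix"];T=c["T"]
    d=np.c_[(uv-[K[0,2],K[1,2]])/[K[0,0],K[1,1]],np.ones(len(uv))]@T[:3,:3].T
    return T[:3,3]+d*((z-T[2,3])/d[:,2])[:,None]
def cloud(c):
    K=c["camera_matrix"];v,u=np.indices(c["range_z"].shape);r=c["range_z"]
    P=np.stack([(u-K[0,2])/K[0,0]*r,(v-K[1,2])/K[1,1]*r,r],-1)
    return P@c["T"][:3,:3].T+c["T"][:3,3]
E
python3 - <<'E'
from h import *
c=dict(np.load("top0.npz")); f=c["frame"]; hsv=cv2.cvtColor(f,cv2.COLOR_RGB2HSV); P=cloud(c)
blue=cv2.inRange(hsv,(105,120,40),(125,255,255))>0
m=blue&(abs(P[...,2]-.149)<.012)
cnt=max(cv2.findContours(m.astype(np.uint8),cv2.RETR_EXTERNAL,cv2.CHAIN_APPROX_NONE)[0],key=cv2.contourArea)
W=ray(c,cnt[:,0,:],.149)[:,:2]
r=cv2.minAreaRect((W*1000).astype(np.float32)); print("shelf rect",r, "z",np.median(P[m][:,2]))
print("corners",cv2.boxPoints(r).round(1).tolist())
# key
roi=np.zeros(m.shape,bool); roi[258:315,262:305]=1
k=roi&(hsv[...,2]<130)&(P[...,2]<.1)
n,l,s,ce=cv2.connectedComponentsWithStats(k.astype(np.uint8)); i=1+s[1:,4].argmax(); k=l==i; print("key px",s[i],ce[i])
v,u=np.nonzero(k); Wk=ray(c,np.c_[u,v],.074)[:,:2]; print("key rect",cv2.minAreaRect((Wk*1000).astype(np.float32)),"z",np.percentile(P[k][:,2],[10,50,90]))
for row in range(s[i][1],s[i][1]+s[i][3],4): 
    uu=np.nonzero(k[row])[0]; print(row,ray(c,[[uu.min(),row],[uu.max()+1,row]],.074)[:,:2].round(4).tolist())
# drawer front panel
d=blue&(P[...,2]>.08)&(P[...,2]<.14); d[:310]=0; v,u=np.nonzero(d); Wd=P[d]; print("front",Wd.min(0),Wd.max(0),cv2.minAreaRect((Wd[:,:2]*1000).astype(np.float32)))
# bin: heights
print("bin cloud z", [(u,v,P[v,u].round(3).tolist()) for u,v in [(400,262),(400,287),(400,240),(345,285),(460,275)]])
cv2.imwrite("pics/crop1.png",cv2.resize(f[215:345,180:340,::-1],None,fx=4,fy=4,interpolation=cv2.INTER_CUBIC))
E
```

```text
shelf rect ((748.2745971679688, -17.82769775390625), (240.2060546875, 577.4404296875), 5.416045665740967) z 0.14993142531604897
corners [[601.5, 258.29998779296875], [656.0, -316.6000061035156], [895.0999755859375, -293.8999938964844], [840.5999755859375, 280.8999938964844]]
key px [277 265  18  43 485] [283.9443299  290.25154639]
key rect ((542.5733642578125, 47.04713439941406), (82.50093841552734, 33.686283111572266), 0.49968743324279785) z [0.05657344 0.07374827 0.07689798]
265 [[0.5837, 0.0563], [0.5838, 0.0483]]
269 [[0.5758, 0.0602], [0.5759, 0.0462]]
273 [[0.5678, 0.0601], [0.568, 0.0442]]
277 [[0.5599, 0.0601], [0.56, 0.0461]]
281 [[0.552, 0.062], [0.5522, 0.0421]]
285 [[0.5442, 0.0619], [0.5443, 0.0421]]
289 [[0.5363, 0.0638], [0.5365, 0.04]]
293 [[0.5285, 0.0638], [0.5287, 0.0281]]
297 [[0.5207, 0.0617], [0.5209, 0.0281]]
301 [[0.5129, 0.0617], [0.5131, 0.0281]]
305 [[0.5051, 0.0616], [0.5053, 0.028]]
front [ 0.44624248 -0.03258539  0.08370344] [0.48401846 0.22626816 0.13331723] ((464.56121826171875, 96.80490112304688), (15.795607566833496, 260.17236328125), 5.385941028594971)
bin cloud z [(400, 262, [0.593, -0.187, 0.048]), (400, 287, [0.542, -0.176, 0.094]), (400, 240, [0.637, -0.187, 0.058]), (345, 285, [0.545, -0.07, 0.083]), (460, 275, [0.566, -0.294, 0.093])]
```

View pics/crop1.png

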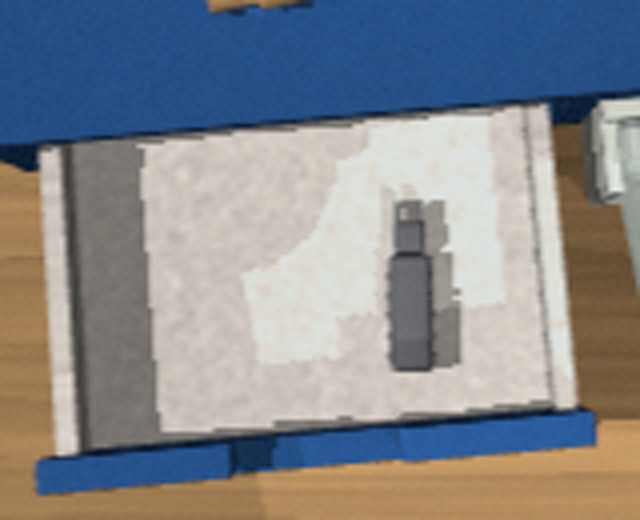

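The dark strip beside the key is its shadow. The key's grip spans u 277–288, v 278–307.5, which puts its centre at about (0.529, 0.0525) with the key along world x. That is 53 mm off mid width, inside the stated range. The shelf measures 577×240 mm with a yaw of 5.4°, and the drawer is open 0.160, so everything is consistent. Now I'll turn the gripper and move over the key.

Emit:
apply_moves(
  targets=[
    [0.55, 0, 0, 0, 0, 0, 0.0778],
    [0.55, 0, 0, 0, 0, 0, 0.0778],
    [0.55, 0, 0, 0, 0, 0, 0.0778],
    [0.55, 0, 0, 0, 0, 0, 0],
  ],
  newtons=20,
)

```text
time_s: 0.43
tcp_pos: [0.2419, -0.6298, 0.245]
eef_rot: [179.9, -0.0, 179.7]
contact_force: [0.4, -0.2, -0.5]
gripper_width: 0.0668
gripper_force: 0.0
```

Emit:
apply_moves(
  targets=[
    [0.55, -0.0148, 0.0341, 0, 0, 0, 0],
    [0.55, -0.0148, 0.0341, 0, 0, 0, 0],
    [0.55, -0.0148, 0.0341, 0, 0, 0, 0],
    [0.55, -0.0148, 0.0341, 0, 0, 0, 0],
    [0.55, -0.0148, 0.0341, 0, 0, 0, 0],
    [0.55, -0.0148, 0.0341, 0, 0, 0, 0],
    [0.55, -0.0148, 0.0341, 0, 0, 0, 0],
    [0.55, -0.0148, 0.0341, 0, 0, 0, 0],
    [0.55, -0.0148, 0.0341, 0, 0, 0, 0],
    [0.55, -0.0148, 0.0341, 0, 0, 0, 0],
    [0.55, -0.0148, 0.0341, 0, 0, 0, 0],
    [0.55, -0.0148, 0.0341, 0, 0, 0, 0],
    [0.55, -0.0148, 0.0341, 0, 0, 0, 0],
    [0.55, -0.0148, 0.0341, 0, 0, 0, 0],
    [0.55, -0.0148, 0.0341, 0, 0, 0, 0],
    [0.55, -0.0148, 0.0341, 0, 0, 0, 0],
    [0.55, -0.0148, 0.0341, 0, 0, 0, 0],
    [0.55, -0.0148, 0.0341, 0, 0, 0, 0],
    [0.55, -0.0148, 0.0341, 0, 0, 0, 0],
    [0.55, -0.0148, 0.0341, 0, 0, 0, 0],
  ],
)

```text
time_s: 2.1
tcp_pos: [0.5382, 0.0539, 0.2456]
eef_rot: [180.0, 0.0, -179.7]
contact_force: [1.1, 0.2, 0.5]
gripper_width: 0.0484
gripper_force: 0.0
```

Run:
```python
from plant import get_state, capture
import cv2,numpy as np
s=get_state(); print({k:np.round(s[k],4).tolist() for k in("time_s","tcp_pos","eef_rot","gripper_width","contact_force","joints")})
c=capture("wrist"); np.savez("wrist1.npz",**c); print(c["T"].round(3).tolist())
cv2.imwrite("pics/wrist1.png",c["frame"][:,:,::-1])
```

```text
{'time_s': 2.1, 'tcp_pos': [0.5382, 0.0539, 0.2456], 'eef_rot': [179.9936, 0.0081, -179.6968], 'gripper_width': 0.0484, 'contact_force': [1.0981, 0.1637, 0.4859], 'joints': [26.4854, 7.9087, -16.2856, -0.0024, -65.7956, -116.1812]}
[[-0.005, 0.964, 0.266, 0.465], [1.0, 0.005, 0.0, 0.053], [-0.001, 0.266, -0.964, 0.384], [0.0, 0.0, 0.0, 1.0]]
```

View pics/wrist1.png

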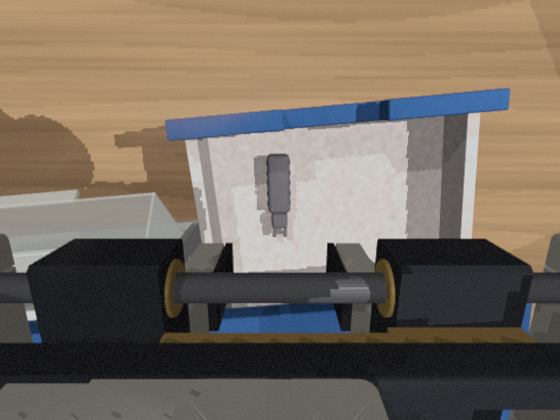

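The wrist view shows the key's grip at about u 267–290, v 155–213, with the prongs below at v 235. I'll check its position from this view.

Run:
```python
from h import *
c=dict(np.load("wrist1.npz")); P=cloud(c)
m=np.zeros((420,560),np.uint8); m[148:240,250:310]=1; m&=((P[...,2]>.066)&(P[...,2]<.09)).astype(np.uint8)
v,u=np.nonzero(m); W=P[v,u]; print(len(v),u.min(),u.max(),v.min(),v.max(),W.min(0),W.max(0),np.median(W[:,2]))
r=cv2.minAreaRect((ray(c,np.c_[u,v],.074)[:,:2]*1000).astype(np.float32)); print(r)
for x in np.arange(.50,.585,.01):
    w=W[abs(W[:,0]-x)<.003]; 
    if len(w): print(round(x,3),w[:,1].min().round(4),w[:,1].max().round(4),w[:,2].max().round(4))
# panel / floor heights
print(P[170,330],P[118,400],P[150,475])
```

```text
1623 266 290 154 236 [0.49865067 0.04002429 0.06601848] [0.58290999 0.06352434 0.07557396] 0.07292781761937106
((539.1890869140625, 52.28631591796875), (82.0064468383789, 22.45142364501953), 1.56051504611969)
0.5 0.0411 0.0619 0.0745
0.51 0.04 0.0621 0.075
0.52 0.0409 0.0622 0.0751
0.53 0.0409 0.0633 0.0753
0.54 0.0409 0.0634 0.0754
0.55 0.0417 0.0635 0.075
0.56 0.0457 0.0608 0.0733
0.57 0.0457 0.0608 0.0726
0.58 0.0466 0.06 0.0699
[0.51609669 0.10383433 0.05532979] [0.46524323 0.14492453 0.1238249 ] [0.49151511 0.22119515 0.0983262 ]
```

Emit:
apply_moves(
  targets=[
    [0.55, 0, -0.0015, 0.02, 0, 0, 0],
    [0.55, 0, 0, 0.03, 0, 0, 0],
    [0.55, 0, 0, 0.03, 0, 0, 0],
    [0.55, 0, 0, 0.03, 0, 0, 0],
    [0.55, 0, 0, 0.02, 0, 0, 0],
    [0.55, 0, 0, 0.016, 0, 0, 0],
    [0.55, 0, 0, 0.01, 0, 0, 0],
    [0.55, 0, 0, 0.008, 0, 0, 0],
    [0.55, 0, 0, 0.0035, 0, 0, 0],
    [0.55, 0, 0, 0, 0, 0, 0],
  ],
)

```text
time_s: 2.98
tcp_pos: [0.5379, 0.0504, 0.0778]
eef_rot: [-180.0, -0.0, -179.9]
contact_force: [-1.1, 0.8, -0.5]
gripper_width: 0.0479
gripper_force: 0.0
```

Emit:
apply_moves(
  targets=[
    [0.1, 0, 0, 0, 0, 0, 0],
    [0.1, 0, 0, 0, 0, 0, 0],
    [0.1, 0, 0, 0, 0, 0, 0],
    [0.1, 0, 0, 0, 0, 0, 0],
    [0.1, 0, 0, 0, 0, 0, 0],
    [0.1, 0, 0, 0, 0, 0, 0],
    [0.1, 0, 0, 0, 0, 0, 0],
    [0.1, 0, 0, 0, 0, 0, 0],
  ],
)

```text
time_s: 3.65
tcp_pos: [0.5383, 0.0507, 0.0786]
eef_rot: [180.0, 0.1, -180.0]
contact_force: [0.1, 0.5, 5.1]
gripper_width: 0.022
gripper_force: 20.0
```

Emit:
apply_moves(
  targets=[
    [0.1, 0, 0, -0.01, 0, 0, 0],
    [0.1, 0, 0, -0.02, 0, 0, 0],
    [0.1, 0, 0, -0.03, 0, 0, 0],
    [0.1, 0, 0, -0.03, 0, 0, 0],
    [0.1, 0, 0, -0.03, 0, 0, 0],
    [0.1, 0, 0, -0.03, 0, 0, 0],
    [0.1, 0, 0, -0.02, 0, 0, 0],
    [0.1, 0, 0, 0, 0, 0, 0],
  ],
)

```text
time_s: 4.32
tcp_pos: [0.5398, 0.0507, 0.2536]
eef_rot: [179.9, 0.4, -180.0]
contact_force: [1.3, -0.7, -0.4]
gripper_width: 0.0216
gripper_force: 20.0
```

Emit:
apply_moves(
  targets=[
    [0.1, -0.0079, -0.0299, 0, 0, 0, 0],
    [0.1, -0.0079, -0.0299, 0, 0, 0, 0],
    [0.1, -0.0079, -0.0299, 0, 0, 0, 0],
    [0.1, -0.0079, -0.0299, 0, 0, 0, 0],
    [0.1, -0.0079, -0.0299, 0, 0, 0, 0],
    [0.1, -0.0079, -0.0299, 0, 0, 0, 0],
    [0.1, 0, 0, 0, 0, 0, 0],
  ],
)

```text
time_s: 4.9
tcp_pos: [0.5856, -0.1331, 0.2474]
eef_rot: [-179.9, -0.1, 179.8]
contact_force: [0.4, 0.7, -0.1]
gripper_width: 0.0218
gripper_force: 20.0
```

Emit:
apply_moves(
  targets=[
    [0.1, 0, 0, 0, 0, 0, -0.0757],
    [0.1, 0, 0, 0, 0, 0, -0.0757],
    [0.1, 0, 0, 0, 0, 0, -0.0757],
    [0.1, 0, 0, 0, 0, 0, -0.0757],
    [0.1, 0, 0, 0, 0, 0, -0.0757],
    [0.1, 0, 0, 0, 0, 0, -0.0757],
    [0.1, 0, 0, 0, 0, 0, -0.0757],
    [0.1, 0, 0, 0, 0, 0, -0.0757],
    [0.1, 0, 0, 0, 0, 0, -0.0757],
    [0.1, 0, 0, 0, 0, 0, -0.0757],
    [0.1, 0, 0, 0, 0, 0, -0.0757],
    [0.1, 0, 0, 0, 0, 0, -0.0757],
    [0.1, 0, 0, 0, 0, 0, -0.0757],
    [0.1, 0, 0, 0, 0, 0, -0.0757],
    [0.1, 0, 0, 0, 0, 0, 0],
    [0.1, 0, 0, 0, 0, 0, 0],
  ],
)

```text
time_s: 6.23
tcp_pos: [0.585, -0.1288, 0.2479]
eef_rot: [180.0, 0.0, -84.8]
contact_force: [0.0, -0.6, -1.3]
gripper_width: 0.022
gripper_force: 20.0
```

Run:
```python
from h import *
from plant import get_state, capture
s=get_state(); print({k:np.round(s[k],4).tolist() for k in("time_s","tcp_pos","eef_rot","gripper_width","joints")})
p=np.array(s["tcp_pos"])[:2]-[.7483,-.0178]; a=np.radians(5.4); R=np.array([[np.cos(a),np.sin(a)],[-np.sin(a),np.cos(a)]]); print("tcp in shelf",R@p)
# bails in shelf frame, from initial top view
c=dict(np.load("top0.npz")); h=cv2.cvtColor(c["frame"],cv2.COLOR_RGB2HSV)
m=cv2.inRange(h,(5,60,60),(25,255,255)); m[:, :175]=0;m[:,460:]=0;m[:130]=0;m[225:]=0
for q in cv2.findContours(m,cv2.RETR_EXTERNAL,cv2.CHAIN_APPROX_NONE)[0]:
    if len(q)>40: W=(ray(c,q[:,0],.160)[:,:2]-[.7483,-.0178])@R.T; print("bail",W.min(0),W.max(0))
c=capture("top"); cv2.imwrite("pics/top1.png",c["frame"][:,:,::-1])
```

```text
{'time_s': 6.2333, 'tcp_pos': [0.585, -0.1288, 0.2479], 'eef_rot': [179.9626, 0.0088, -84.8229], 'gripper_width': 0.022, 'joints': [6.252, 13.3884, -9.0668, -0.0103, -67.582, -1.071]}
tcp in shelf [-0.17301158 -0.09513839]
bail [-0.06601121  0.06579691] [-0.03946796  0.17224651]
bail [-0.07836199 -0.24139738] [-0.02420066 -0.14088424]
bail [-0.00392795  0.09724772] [0.01796142 0.20541534]
```

View pics/top1.png

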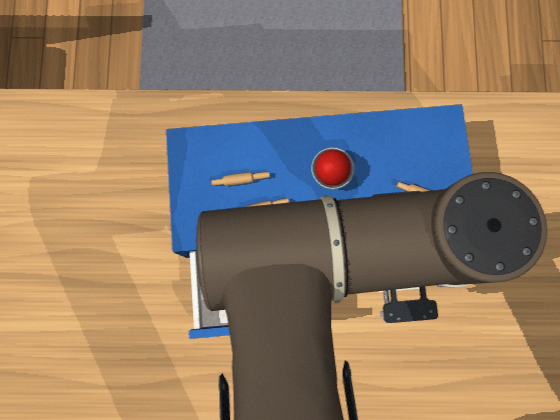

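The arm hides the bin here. The wrist link spans the area above the shelf's front part, so I'll check its height before going down.

Run:
```python
from h import *
from plant import capture
c=capture("top"); P=cloud(c)
for u,v in [(270,240),(400,240),(330,200),(495,225),(300,290),(280,350)]: print(u,v,P[v,u].round(3))
c=capture("scene"); cv2.imwrite("pics/scene1.png",c["frame"][:,:,::-1])
```

```text
270 240 [0.573 0.064 0.657]
400 240 [ 0.574 -0.052  0.654]
330 200 [0.613 0.009 0.638]
495 225 [ 0.585 -0.129  0.673]
300 290 [0.529 0.038 0.666]
280 350 [0.482 0.054 0.693]
```

View pics/scene1.png

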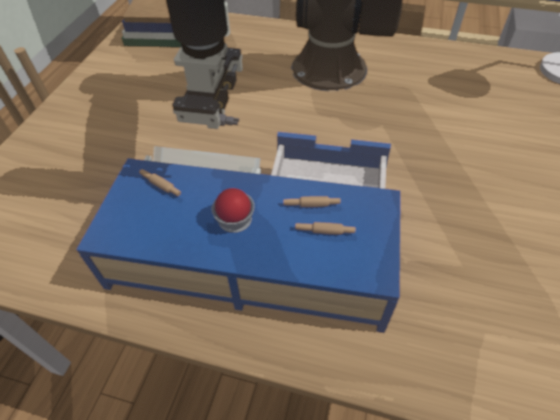

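The links are at z ≈ 0.65, so they are clear. The scene view shows the key held at about (225,120) with its prongs pointing toward +y. Now I'll lower it to the bin and release.

Emit:
apply_moves(
  targets=[
    [0.1, 0, 0, 0.02, 0, 0, 0],
    [0.1, 0, 0, 0.03, 0, 0, 0],
    [0.1, 0, 0, 0.03, 0, 0, 0],
    [0.1, 0, 0, 0.025, 0, 0, 0],
    [0.1, 0, 0, 0.015, 0, 0, 0],
    [0.1, 0, 0, 0.01, 0, 0, 0],
    [0.1, 0, 0, 0, 0, 0, 0],
    [0.1, 0, 0, 0, 0, 0, 0],
  ],
)

```text
time_s: 7.05
tcp_pos: [0.5856, -0.129, 0.1183]
eef_rot: [180.0, -0.0, -84.6]
contact_force: [0.6, 0.9, 0.5]
gripper_width: 0.0219
gripper_force: 20.0
```

Emit:
apply_moves(
  targets=[
    [0.42, 0, 0, 0, 0, 0, 0],
    [0.42, 0, 0, 0, 0, 0, 0],
    [0.42, 0, 0, 0, 0, 0, 0],
    [0.42, 0, 0, 0, 0, 0, 0],
    [0.42, 0, 0, 0, 0, 0, 0],
    [0.42, 0, 0, 0, 0, 0, 0],
  ],
)

```text
time_s: 7.55
tcp_pos: [0.5855, -0.1289, 0.1184]
eef_rot: [-180.0, -0.0, -84.6]
contact_force: [0.2, 0.0, -0.2]
gripper_width: 0.037
gripper_force: 0.0
```

Emit:
apply_moves(
  targets=[
    [0.42, 0, 0, -0.01, 0, 0, 0],
    [0.42, 0, 0, -0.02, 0, 0, 0],
    [0.42, 0, 0, -0.03, 0, 0, 0],
    [0.42, 0, 0, -0.03, 0, 0, 0],
    [0.42, 0, 0, -0.03, 0, 0, 0],
    [0.42, 0, 0, -0.02, 0, 0, 0],
    [0, 0, 0, 0, 0, 0, 0],
    [0, 0, 0, 0, 0, 0, 0],
  ],
)

```text
time_s: 8.22
tcp_pos: [0.5859, -0.1289, 0.2603]
eef_rot: [-179.8, -0.0, -84.6]
contact_force: [-0.7, -0.2, -0.7]
gripper_width: 0.0281
gripper_force: 0.0
```

Run:
```python
from h import *
from plant import capture,get_state
s=get_state(); print({k:np.round(s[k],4).tolist() for k in("time_s","tcp_pos","eef_rot","gripper_width")})
c=capture("scene"); f=c["frame"]; w=capture("wrist")["frame"]
a=cv2.resize(f[110:270,80:410,::-1],(660,320)); b=cv2.resize(w[:,:,::-1],(360,270))
o=np.zeros((590,660,3),np.uint8); o[:320]=a; o[320:,:360]=b; cv2.imwrite("pics/after.png",o)
```

```text
{'time_s': 8.2167, 'tcp_pos': [0.5859, -0.1289, 0.2603], 'eef_rot': [-179.7964, -0.0003, -84.6113], 'gripper_width': 0.0281}
```

View pics/after.png

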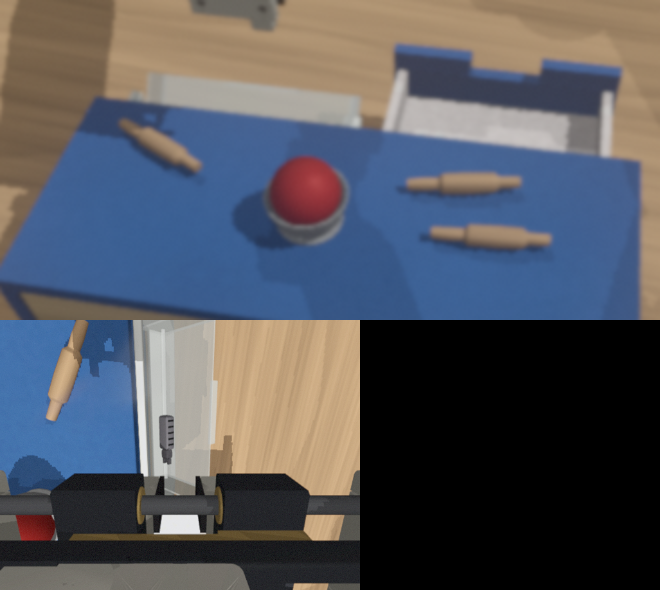

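The wrist inset shows the key lying in the clear bin, around (167,440) of the composite. The ball and bails have not moved. Next I'll turn so tool x runs along shelf −x, move in front of the drawer with the fingers shut, and lower.

Emit:
apply_moves(
  targets=[
    [0, 0, 0, 0, 0, 0, 0.0769],
    [0, 0, 0, 0, 0, 0, 0.0769],
    [0, 0, 0, 0, 0, 0, 0.0769],
    [0, 0, 0, 0, 0, 0, 0.0769],
    [0, 0, 0, 0, 0, 0, 0.0769],
    [0, 0, 0, 0, 0, 0, 0.0769],
    [0, 0, 0, 0, 0, 0, 0.0769],
    [0, 0, 0, 0, 0, 0, 0.0769],
    [0, 0, 0, 0, 0, 0, 0.0769],
    [0, 0, 0, 0, 0, 0, 0.0769],
    [0, 0, 0, 0, 0, 0, 0.0769],
    [0, 0, 0, 0, 0, 0, 0.0769],
    [0, 0, 0, 0, 0, 0, 0.0769],
    [0, 0, 0, 0, 0, 0, 0],
    [0, 0, 0, 0, 0, 0, 0],
  ],
)

```text
time_s: 9.57
tcp_pos: [0.5849, -0.1289, 0.257]
eef_rot: [180.0, -0.1, -174.4]
contact_force: [0.7, 0.9, -0.3]
gripper_width: 0.0003
gripper_force: 0.0
```

Emit:
apply_moves(
  targets=[
    [0, 0.0148, 0.0236, 0, 0, 0, 0],
    [0, 0.0148, 0.0236, 0, 0, 0, 0],
    [0, 0.0148, 0.0236, 0, 0, 0, 0],
    [0, 0.0148, 0.0236, 0, 0, 0, 0],
    [0, 0.0148, 0.0236, 0, 0, 0, 0],
    [0, 0.0148, 0.0236, 0, 0, 0, 0],
    [0, 0.0148, 0.0236, 0, 0, 0, 0],
    [0, 0.0148, 0.0236, 0, 0, 0, 0],
    [0, 0.0148, 0.0236, 0, 0, 0, 0],
    [0, 0.0148, 0.0236, 0, 0, 0, 0],
    [0, 0, 0, 0, 0, 0, 0],
    [0, 0, 0, 0, 0, 0, 0],
    [0, 0, 0, 0, 0, 0, 0],
  ],
)

```text
time_s: 10.65
tcp_pos: [0.4158, 0.0921, 0.258]
eef_rot: [-180.0, 0.0, -174.4]
contact_force: [0.2, -0.4, 0.0]
gripper_width: 0.0003
gripper_force: 0.0
```

Run:
```python
from h import *
from plant import get_state
s=get_state(); print({k:np.round(s[k],4).tolist() for k in("time_s","tcp_pos","eef_rot","gripper_width","contact_force","joints")})
p=np.array(s["tcp_pos"])[:2]-[.7483,-.0178]; a=np.radians(5.4); R=np.array([[np.cos(a),np.sin(a)],[-np.sin(a),np.cos(a)]]); print("tcp in shelf",R@p)
```

```text
{'time_s': 10.65, 'tcp_pos': [0.4158, 0.0921, 0.258], 'eef_rot': [-179.9923, 0.0021, -174.3806], 'gripper_width': 0.0003, 'contact_force': [0.1545, -0.4155, 0.0102], 'joints': [39.2642, -4.4205, -27.4746, 0.0082, -66.9484, -123.648]}
tcp in shelf [-0.32069754  0.14069768]
```

Emit:
apply_moves(
  targets=[
    [0, 0, 0, 0.02, 0, 0, 0],
    [0, 0, 0, 0.03, 0, 0, 0],
    [0, 0, 0, 0.03, 0, 0, 0],
    [0, 0, 0, 0.03, 0, 0, 0],
    [0, 0, 0, 0.02, 0, 0, 0],
    [0, 0, 0, 0.012, 0, 0, 0],
    [0, 0, 0, 0.006, 0, 0, 0],
    [0, 0, 0, 0, 0, 0, 0],
    [0, 0, 0, 0, 0, 0, 0],
  ],
)

```text
time_s: 11.4
tcp_pos: [0.4162, 0.0916, 0.1102]
eef_rot: [-180.0, -0.0, -174.6]
contact_force: [0.8, 0.2, 0.1]
gripper_width: 0.0006
gripper_force: 0.0
```

Emit:
apply_moves(
  targets=[
    [0, -0.006, 0, 0, 0, 0, 0],
    [0, -0.006, 0, 0, 0, 0, 0],
    [0, -0.005, 0, 0, 0, 0, 0],
    [0, -0.004, 0, 0, 0, 0, 0],
    [0, -0.004, 0, 0, 0, 0, 0],
    [0, -0.004, 0, 0, 0, 0, 0],
    [0, -0.004, 0, 0, 0, 0, 0],
    [0, -0.004, 0, 0, 0, 0, 0],
    [0, -0.005, 0, 0, 0, 0, 0],
    [0, -0.006, 0, 0, 0, 0, 0],
    [0, -0.006, 0, 0, 0, 0, 0],
    [0, -0.006, 0, 0, 0, 0, 0],
    [0, -0.006, 0, 0, 0, 0, 0],
    [0, -0.006, 0, 0, 0, 0, 0],
    [0, -0.006, 0, 0, 0, 0, 0],
    [0, -0.006, 0, 0, 0, 0, 0],
    [0, -0.004, 0, 0, 0, 0, 0],
    [0, -0.002, 0, 0, 0, 0, 0],
  ],
)

```text
time_s: 12.9
tcp_pos: [0.5062, 0.1007, 0.11]
eef_rot: [180.0, 0.0, -174.6]
contact_force: [-0.9, 1.0, 0.2]
gripper_width: 0.0003
gripper_force: 0.6
```

```bash
cat > chk.py <<'E'
from h import *
from plant import get_state,capture
s=get_state(); print({k:np.round(s[k],4).tolist() for k in("time_s","tcp_pos","eef_rot","contact_force")})
a=np.radians(5.4); R=np.array([[np.cos(a),np.sin(a)],[-np.sin(a),np.cos(a)]]); o=np.array([.7483,-.0178]); print("tcp in shelf",R@(np.array(s["tcp_pos"])[:2]-o))
for n in("top","scene"):
    c=capture(n); P=cloud(c); h=cv2.cvtColor(c["frame"],cv2.COLOR_RGB2HSV)
    S=(P[...,:2]-o)@R.T
    m=(cv2.inRange(h,(105,100,20),(125,255,255))>0)&(P[...,2]>.118)&(P[...,2]<.13)&(S[...,1]>.0)&(S[...,1]<.28)&(S[...,0]>-.32)&(S[...,0]<-.08)
    print(n,m.sum(),"panel top shelf x 5..95%",np.percentile(S[m][:,0],[5,50,95]).round(4) if m.any() else None)
    cv2.imwrite(f"pics/{n}_{s['time_s']:.1f}.png",c["frame"][:,:,::-1])
E
python3 chk.py
```

```text
{'time_s': 12.9, 'tcp_pos': [0.5062, 0.1007, 0.11], 'eef_rot': [179.9942, 0.0209, -174.5859], 'contact_force': [-0.874, 0.9741, 0.2198]}
tcp in shelf [-0.22989781  0.14078898]
top 147 panel top shelf x 5..95% [-0.2175 -0.2099 -0.2039]
scene 355 panel top shelf x 5..95% [-0.2125 -0.2055 -0.202 ]
```

The panel's outer face is at about −0.219 with the TCP at −0.230, so the contact offset is about 11 mm. I'll push to near the catch, then go slower.

Emit:
apply_moves(
  targets=[
    [0, -0.003, 0, 0, 0, 0, 0],
    [0, -0.005, 0, 0, 0, 0, 0],
    [0, -0.006, 0, 0, 0, 0, 0],
    [0, -0.006, 0, 0, 0, 0, 0],
    [0, -0.006, 0, 0, 0, 0, 0],
    [0, -0.006, 0, 0, 0, 0, 0],
    [0, -0.006, 0, 0, 0, 0, 0],
    [0, -0.006, 0, 0, 0, 0, 0],
    [0, -0.006, 0, 0, 0, 0, 0],
    [0, -0.006, 0, 0, 0, 0, 0],
    [0, -0.005, 0, 0, 0, 0, 0],
    [0, -0.004, 0, 0, 0, 0, 0],
    [0, -0.003, 0, 0, 0, 0, 0],
    [0, -0.003, 0, 0, 0, 0, 0],
    [0, -0.002, 0, 0, 0, 0, 0],
    [0, -0.002, 0, 0, 0, 0, 0],
  ],
)

```text
time_s: 14.33
tcp_pos: [0.5801, 0.1076, 0.11]
eef_rot: [180.0, -0.0, -174.6]
contact_force: [-1.4, -0.9, 0.6]
gripper_width: 0.0006
gripper_force: 0.6
```

Emit:
apply_moves(
  targets=[
    [0, -0.002, 0, 0, 0, 0, 0],
    [0, -0.002, 0, 0, 0, 0, 0],
    [0, -0.002, 0, 0, 0, 0, 0],
    [0, -0.002, 0, 0, 0, 0, 0],
    [0, -0.002, 0, 0, 0, 0, 0],
  ],
)

```text
time_s: 14.75
tcp_pos: [0.5894, 0.1085, 0.11]
eef_rot: [-180.0, -0.1, -174.6]
contact_force: [-7.1, 0.8, 4.3]
gripper_width: 0.0006
gripper_force: 3.2
```

Emit:
apply_moves(
  targets=[
    [0, -0.002, 0, 0, 0, 0, 0],
    [0, -0.002, 0, 0, 0, 0, 0],
    [0, -0.002, 0, 0, 0, 0, 0],
    [0, -0.002, 0, 0, 0, 0, 0],
    [0, 0, 0, 0, 0, 0, 0],
  ],
)

```text
time_s: 15.17
tcp_pos: [0.5983, 0.1094, 0.11]
eef_rot: [-180.0, 0.0, -174.6]
contact_force: [-1.7, -0.5, 0.4]
gripper_width: 0.0005
gripper_force: 0.9
```

Emit:
apply_moves(
  targets=[
    [0, -0.0015, 0, 0, 0, 0, 0],
    [0, -0.0015, 0, 0, 0, 0, 0],
    [0, -0.001, 0, 0, 0, 0, 0],
    [0, 0, 0, 0, 0, 0, 0],
  ],
)

```text
time_s: 15.5
tcp_pos: [0.6028, 0.1099, 0.1103]
eef_rot: [180.0, 0.1, -174.6]
contact_force: [0.6, 0.6, 0.9]
gripper_width: 0.0006
gripper_force: 0.0
```

The force has dropped away, so the drawer has snapped past its catch. I'll back off, rise and check.

Emit:
apply_moves(
  targets=[
    [0, 0.01, 0, 0, 0, 0, 0],
    [0, 0.03, 0, 0, 0, 0, 0],
    [0, 0.04, 0, 0, 0, 0, 0],
    [0, 0.03, 0, -0.02, 0, 0, 0],
    [0, 0.02, 0, -0.03, 0, 0, 0],
    [0, 0, 0, -0.035, 0, 0, 0],
    [0, 0, 0, -0.035, 0, 0, 0],
    [0, 0, 0, -0.02, 0, 0, 0],
    [0, 0, 0, 0, 0, 0, 0],
    [0, 0, 0, 0, 0, 0, 0],
    [0, 0, 0, 0, 0, 0, 0],
    [0, 0, 0, 0, 0, 0, 0],
  ],
)

```text
time_s: 16.5
tcp_pos: [0.4718, 0.0971, 0.249]
eef_rot: [-180.0, -0.1, -174.6]
contact_force: [0.0, 0.3, 0.2]
gripper_width: 0.0006
gripper_force: 0.0
```

```bash
sed -i 's/-.08)/-.10)/' chk.py; python3 chk.py
python3 - <<'E'
import cv2,glob,numpy as np,os
f=sorted(glob.glob("pics/*_*.png"),key=os.path.getmtime)[-2:]; print(f)
a,b=[cv2.imread(x) for x in f]; cv2.imwrite("pics/final.png",np.hstack([cv2.resize(a[60:360,130:530],(400,300)),cv2.resize(b[110:330,60:430],(400,300))]))
E
```

```text
{'time_s': 16.5, 'tcp_pos': [0.4718, 0.0971, 0.249], 'eef_rot': [-179.9693, -0.0883, -174.5875], 'contact_force': [0.0397, 0.335, 0.2034]}
tcp in shelf [-0.26448135  0.14043771]
top 84 panel top shelf x 5..95% [-0.1191 -0.1187 -0.118 ]
scene 0 panel top shelf x 5..95% None
['pics/top_16.5.png', 'pics/scene_16.5.png']
```

View pics/final.png

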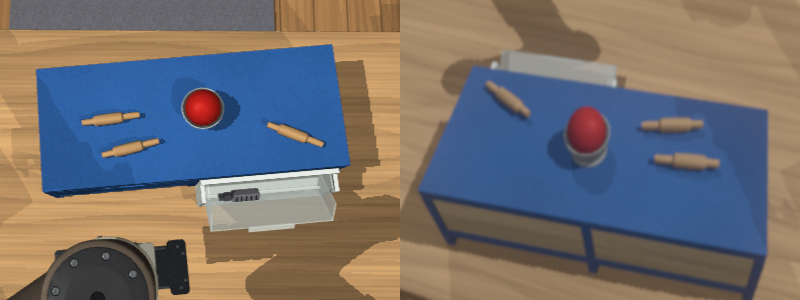

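The final pictures show the drawer flush, with its face at −0.119 against the shelf front at −0.120. The key lies in the bin at (240,195), and the ball and bails are unmoved. The robot is clear, so I'm handing in.

```bash
python3 -c "
from plant import close_job
print(close_job())"
```

```text
the job is handed in; nothing more can be done
None
```

The spike key is in the clear bin, the drawer is clicked home and flush, the ball and the three bails are where they were, and the job was handed in at about 16.6 s (no verdict came back).

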